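Weigh a basket of watch parts on the bench spring balance

ROBOT

A 7-joint arm with a two-finger parallel gripper is mounted at the origin on the work surface; the furniture and walls round the work are solid. World frame = base frame: x ahead of the robot, y to its left, z up, the work surface at z = 0. Lengths are in m, angles in rad, forces in N, time in s.
With the tool pointing down it reaches from about 0.4 to 0.85 m from the base axis. Payload 4.5 kg.
Tool frame: the origin (TCP) lies at the very end of the fingers, on their centre line; the grasp point (between the pads) lies 19 mm behind it (r.pinch_z is the distance from the TCP to the grasp point, in m); z points along the fingers, y is the line along which they close (so a half turn about z gives the same grasp; the last joint's range is limited). The gripper opens to 88 mm and grips with 3 to 60 N. Pads are 18 mm wide; open, the fingers measure 123 mm over their backs; the gripper's body (75 mm by 187 mm) begins 45 mm behind the grasp point.
Start: joints at [1.288, 0.689, -0.195, 1.565, 0.157, 0.902, -0.215], TCP at [0.195, -0.594, 0.239] pointing down, gripper open.
Joint ranges: [-3.01, 3.01], [-0.46, 2.08], [-1.47, 1.51], [0.13, 2.56], [-1, 4.14], [0.04, 2.09], [-2.66, 2.66]. Speed limits (rad/s): [2.57, 2.57, 3.14, 3.14, 3.14, 3.14, 3.14].

INTERFACE

Orientations are given as a unit quaternion [x, y, z, w].
In Python, from plant import r, cams gives the robot as it stands.
- The arm moves only by the shell command python3 -m pendant 'ROWS' [FORCE]. ROWS is JSON, a list of rows, each a list of 3 entries, a list of its own where there are three numbers: the closure, from -1 (fully open) to 1 (shut), then the shift along the tool's x, y, z in mm, then the turn, a rotation vector about the tool's x, y, z in degrees. A call has 1 to 8 rows; each row shifts and turns the commanded pose from where the row before left it, along the tool's axes as they then stand; what a row does not reach is not made up. A row lasts 1/8 s, in which the tool goes at most 62.5 mm and 10.7 degrees, less where a joint would pass 70% of its speed; a pose out of reach is approached as far as the arm can. A call with a gripper value outside its range is refused whole. The fingers move at their own pace and stop on an object; FORCE is the grip in N (left out, the last holds). Time passes only in rows, so rows that do not move let the fingers close. It gives the time, the measured TCP pose, the force, the opening and the grip force at its end, in the units of the state.
- r.get_state(): the state, without advancing time (a new reading comes with each control period).
- cams.snapshot(name): name is "scene" or "top"; returns a dict with "img" (400x640x3 uint8, red, green, blue), "camera_matrix" (3x3 intrinsics, pixels), "camera_from_world" (4x4, takes a point from world to camera coordinates). Camera axes: x right, y up, looking along -z (the intrinsics and any distortion apply to the point x, -y, -z); pixel columns grow to the right and rows downward; lengths in m; the calibration is good to about 2 mm. A picture is of the moment at which its call begins. There is no depth.
- r.finish_job(): hands the job in; it is judged then, once.
The state is a dict: "clock": time; "q": joint angles; "qd": joint speeds; "joint_torque": joint torques, N m; "tool_pos": TCP position; "eef_rot": TCP orientation; "contact_force": force on the tool from outside, world axes, zero at the start; "moment": the same for the moment, N m; "opening": opening from 0.0 (shut) to 1.0 (fully open); "finger_force": force on a finger pad.
Only numpy, scipy, OpenCV 4.12 (cv2) and the standard library are available. Lean on these libraries where they do the work, as an engineer would, in place of code of your own. Each camera call takes 0.05 s, during which the arm holds its last target. There are 200 camera calls.

TASK

Weigh the wire basket of watch parts: take it by its orange grip, thread its bail over the point of the spring balance's hook and let it down slowly until the hook carries its whole weight, then let go so gently that the hook neither jumps nor bounces. Never press or knock the hook, nor drive the pointer into the red band; leave the basket hanging still and free on the hook, and leave the other things where they are.

Things in the scene. Friction and masses are not known exactly. Their poses are not given: they have to be found in the camera images.
- balance: bench spring balance, fixed: steel foot plate 150x130x14 mm, blue upright housing 60x78 mm, 287 mm high, with a white graduated plate and black slot in its front. Origin on the bench under the middle of the housing; the front looks along -x of this frame, 30 mm from the origin. From the slot an 8 mm round steel hook runs along -x, its upturned point at the free end.
- hook (a joint): how far the hook has sunk from its unloaded height, m (0 unloaded, grows downward, end stop at 0.095); a spring carries it, about 12.5 mm more for each newton (80 N/m, after a preload of 0.3 N). The red pointer moves with it. The red band on the plate starts at 0.085. Faster than about 0.07 m/s, up or down, is a jump.
- hook_seat (a point): bottom of the dip in the hook: where the middle of the basket's bar comes to lie; sinks with the hook; unloaded 248 mm above the bench; 138 mm in front (-x) of the balance's origin, axes as the balance's. From this point: the upturned point ends 30 mm along -x, its top is 20 mm higher; the arm behind the dip has its top 8 mm higher; the hook's lowest underside is 12 mm lower.
- basket: basket of brass watch parts (all fixed in it): round steel wire basket 70 mm across, 36 mm high, with a 6 mm wire bail and an orange grip, 154 mm high in all. Origin at the centre of its underside. The bail stands in its y-z plane: uprights at y = +-34 mm, top bar 88 mm up at the sides, 100 mm at the middle; the hook goes through along x, either way round. It weighs 1.8 to 6.3 N, unknown.
- basket_bar (a point): middle of the bail's top bar (its centre line), 100 mm above the basket's underside; axes as the basket's.
- basket_grip (a point): centre of the orange grip, 137 mm above the basket's underside and 37 mm above the top bar's middle; the grip measures 26 mm (x) by 14 mm (y) by 34 mm (z), to be taken across the 14 mm; a thin stem joins it to the bar. Axes as the basket's.
- driver_stand: white round revolving stand with small screwdrivers, 68x68x94 mm; bystander. Origin at the centre of its underside.
- blower_red: red rubber dust blower standing upright, 60x59x95 mm; bystander. Origin at the centre of its underside.
- oil_cups: dark block with four cups with coloured lids, 30x94x23 mm; bystander. Origin at the centre of its underside.
- watch_head_2: gold watch head with dark dial lying flat, 52x45x10 mm; bystander. Origin at the centre of its underside.
- tape_roll: yellow roll of tape lying flat, 52x52x15 mm; bystander. Origin at the centre of its underside.
- loupe_b: black eye loupe standing on its wide end, 35x35x29 mm; bystander. Origin at the centre of its underside.
- bottle_oil: small brown dropper bottle with black cap, 29x28x62 mm; bystander. Origin at the centre of its underside.

How it is judged:
On the way, in this order (a step that is already met when the one before it is completed fails the run):
1. the basket has been lifted off the bench (height (world z) of basket above 0.05 m), for 0.2 s.
2. the basket's bar lies in the hook and the hook has begun to sink while the gripper still holds the basket (distance between basket_bar and hook_seat below 0.012 m and value of joint hook above 0.004 m and contact force between the fingers and basket above 1 N), for 0.2 s.
At the end, for the whole second after the job is handed in: the basket hangs free on the hook: the middle of its bar within 10 mm of the hook's seat, upright within 0.2 rad, at rest (under 0.04 m/s), its underside over 40 mm above the bench, the hook sunk by 12 to 85 mm and still (under 0.01 m/s) (distance between basket_bar and hook_seat below 0.01 m and value of joint hook between 0.012 and 0.085 m and velocity of joint hook between -0.01 and 0.01 m/s and linear speed of basket below 0.04 m/s and angle between basket's own z axis and vertical below 0.2 rad and height (world z) of basket above 0.04 m and contact force between basket and balance above 1 N); the robot touches nothing.
It fails at once if the hook jumped: it moved faster than 0.07 m/s, up or down (velocity of joint hook above 0.07 m/s or velocity of joint hook below -0.07 m/s).
It fails at once if the pointer was driven into the red band (hook sunk by more than 85 mm) (value of joint hook above 0.085 m).
It fails at once if the basket was pressed or knocked against the balance with more than 10 N (contact force between basket and balance above 10 N).
It fails at once if the robot pushed on the balance or its hook with more than 5 N (contact force between any of the fingers, the arm and balance above 5 N).
It fails at once if another thing was moved by more than 20 mm or tipped over (distance of any of driver_stand, blower_red, oil_cups, watch_head_2, tape_roll, loupe_b, bottle_oil from where it was at the start of the episode above 0.02 m or angle between any of driver_stand, blower_red, oil_cups, watch_head_2, tape_roll, loupe_b, bottle_oil's own z axis and vertical above 0.5 rad).
It also fails if it takes over 58 s, if anything falls off the work surface, if the arm or the gripper's body presses on something with over 40 N, if the wrist force passes 120 N, or if a joint passes its speed limit or range.

## Working session

There is one attempt and no reset: what is moved stays moved. The work goes in short steps, Python scripts to look and compute and a shell command to move; the robot and the scene stay as the last step left them, time stands still between calls to the robot, and variables do not carry over. Pictures are saved under pics/ and viewed, at most 13 in all, crops included, and the job is handed in when it is done.

```bash
mkdir -p pics; ls
python3 - <<'E'
from plant import r,cams
import cv2,numpy as np
for n in("scene","top"):
    s=cams.snapshot(n);cv2.imwrite(f"pics/{n}0.png",s["img"][:,:,::-1]);print(s["camera_matrix"],s["camera_from_world"].round(4) if hasattr(s["camera_from_world"],'round') else s["camera_from_world"],[k for k in s])
s=r.get_state();print(s)
E
```

```text
pics
[[434.48230754   0.         315.906469  ]
 [  0.         434.48230754 189.76145996]
 [  0.           0.           1.        ]] [[ 0.6646 -0.7471  0.0094 -0.4084]
 [ 0.5437  0.4922  0.6798 -0.4119]
 [-0.5125 -0.4466  0.7334 -1.0403]
 [ 0.      0.      0.      1.    ]] ['img', 'camera_matrix', 'camera_from_world']
[[367.65693887   0.         319.85132823]
 [  0.         367.65693887 199.79966505]
 [  0.           0.           1.        ]] [[ 0.02   -0.9998 -0.0048 -0.0348]
 [ 0.9802  0.0187  0.1971 -0.586 ]
 [-0.197  -0.0087  0.9804 -0.9194]
 [ 0.      0.      0.      1.    ]] ['img', 'camera_matrix', 'camera_from_world']
{'clock': 0.1, 'q': array([ 1.28781528,  0.6898789 , -0.19453089,  1.56624217,  0.15729138,
        0.90249287, -0.21510408]), 'qd': array([ 0.00024104, -0.00038078,  0.0004708 , -0.00214236, -0.00012452,
       -0.00043378,  0.00042142]), 'joint_torque': array([-3.54824231e-03, -5.28502393e+01, -1.27174225e+00, -1.53838313e+01,
       -5.26304485e-02,  1.96128938e-03,  3.12328450e-05]), 'tool_pos': array([ 0.19448303, -0.59337409,  0.23800317]), 'eef_rot': array([ 9.87476141e-01,  1.57766299e-01, -1.81225494e-04, -7.95059643e-04]), 'contact_force': array([ 0.62058794, -0.10622355,  0.43900269]), 'moment': array([ 0.02692275, -0.01115122,  0.02417625]), 'finger_force': 0.0, 'opening': 1.001449548917805}
```

View pics/scene0.png

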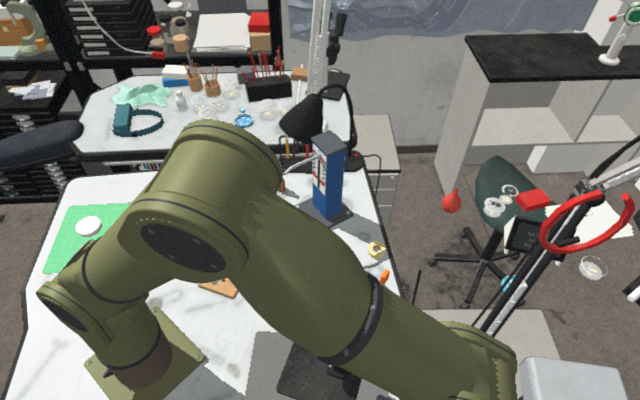

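View pics/top0.png

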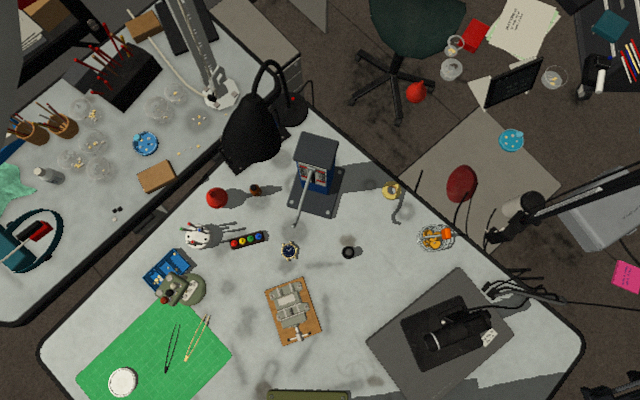

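The scene view is mostly blocked by the arm, with the balance at (328,180) and the orange grip at (385,275). In the top view the balance housing is at (315,160), the hook tip at about (296,225) and the basket at (436,236). Next I'll zoom in on both.

```bash
cat > h.py <<'E'
import numpy as np,cv2
from plant import r,cams
def ray(s,px):
    K=np.array(s["camera_matrix"]);T=np.array(s["camera_from_world"])
    d=np.linalg.inv(K)@[px[0],px[1],1];d=d*[1,-1,-1]
    return -T[:3,:3].T@T[:3,3],T[:3,:3].T@d
def onz(s,px,z):
    c,d=ray(s,px);return c+d*(z-c[2])/d[2]
def two(s1,p1,s2,p2):
    c1,d1=ray(s1,p1);c2,d2=ray(s2,p2)
    t=np.linalg.lstsq(np.c_[d1,-d2],c2-c1,rcond=None)[0]
    a,b=c1+d1*t[0],c2+d2*t[1];return (a+b)/2,np.linalg.norm(a-b)
def proj(s,p):
    K=np.array(s["camera_matrix"]);T=np.array(s["camera_from_world"])
    c=T[:3,:3]@p+T[:3,3];c=K@(c*[1,-1,-1]);return c[:2]/c[2]
def orange(s,box):
    h=cv2.cvtColor(s["img"],cv2.COLOR_RGB2HSV);x0,y0,x1,y1=box
    m=cv2.inRange(h,(6,190,150),(17,255,255));k=np.zeros_like(m);k[y0:y1,x0:x1]=m[y0:y1,x0:x1]
    n,l,st,ce=cv2.connectedComponentsWithStats(k);i=1+np.argsort(-st[1:,4])[:3]
    return [(ce[j],st[j]) for j in i]
E
python3 - <<'E'
from h import *
S=cams.snapshot("scene");T=cams.snapshot("top")
print(orange(S,(370,260,400,300)));print(orange(T,(410,215,465,260)))
z=lambda s,x,y,w,h,f:cv2.resize(s["img"][y:y+h,x:x+w,::-1],None,fx=f,fy=f,interpolation=cv2.INTER_CUBIC)
a=np.hstack([z(T,410,210,60,60,6),z(T,275,125,70,105,360/105)])
b=np.hstack([z(S,360,240,60,60,6)[:240],z(S,275,125,70,105,240/105)])
w=max(a.shape[1],b.shape[1]);p=lambda i:np.pad(i,((0,0),(0,w-i.shape[1]),(0,0)))
cv2.imwrite("pics/z1.png",np.vstack([p(a),p(b)]));print(a.shape,b.shape)
E
```

```text
[(array([384.22727273, 276.65909091]), array([381, 271,   8,  12,  44], dtype=int32))]
[(array([445.74712644, 233.11494253]), array([441, 228,  10,  11,  87], dtype=int32))]
(360, 600, 3) (240, 520, 3)
```

View pics/z1.png

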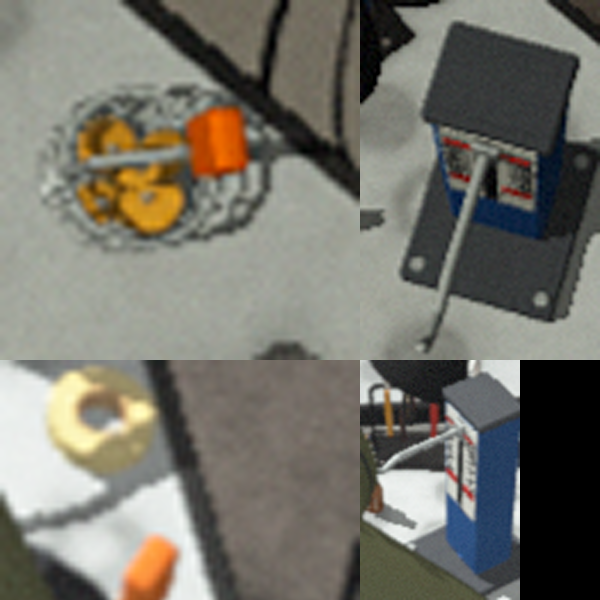

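The zoomed top view shows the bail bar running from (423,237) to (442,235), the grip at (446,233) and the hook tip at about (293,226). It also shows the housing roof corners and the foot plate screws.

Run:
```python
from h import *
S=cams.snapshot("scene");T=cams.snapshot("top")
g,e=two(S,(384.7,277),T,(446.2,233.6));print("grip",g,e)
for z in(.137,.15):print(z,onz(T,(446.2,233.6),z))
f=105/360;P=lambda x,y:(275+(x-360)*f-.2,125+y*f-.2)
c=[onz(T,P(*q),.287)[:2] for q in((454,22),(579,55),(548,157),(425,115))];c=np.array(c);print("roof",c.mean(0),np.linalg.norm(c-np.roll(c,-1,0),axis=1))
m=c.mean(0);ex=(c[0]+c[1]-c[2]-c[3]);print("yaw roof",np.degrees(np.arctan2(ex[1],ex[0])))
t=onz(T,P(423,346),.262);print("tip",t,"yaw",np.degrees(np.arctan2(*(m-t[:2])[::-1])),np.linalg.norm(m-t[:2]))
for q in((417,263),(540,298),(583,160)):print(onz(T,P(*q),.014))
# hook tip stereo: scene zoom px
print("tip2",two(S,(275+(380-360)*105/240,125+(470-360)*105/240),T,P(423,346)))
# basket
B=lambda x,y:(410+x/6-.4,210+y/6-.4)
a=onz(T,B(85,160),.088);b=onz(T,B(190,153),.1);print("bar",a,b,np.degrees(np.arctan2(*(b-a)[1::-1])))
print("rim",onz(T,B(153,167),.02))
```

```text
grip [ 0.49379515 -0.32718788  0.13909527] 0.00010820830032496197
0.137 [ 0.49407603 -0.32793026  0.137     ]
0.15 [ 0.49259729 -0.32355515  0.15      ]
roof [ 0.64592906 -0.01535415] [0.07943053 0.06727947 0.07875551 0.06190569]
yaw roof -15.131270755092888
tip [0.49001955 0.02882542 0.262     ] yaw -15.820966863303932 0.16204817546483258
[0.58913731 0.05596165 0.014     ]
[ 0.562296   -0.04421884  0.014     ]
[ 0.67819089 -0.07778815  0.014     ]
tip2 (array([0.49854583, 0.02364563, 0.25147103]), np.float64(0.018739200907667515))
bar [ 0.49180124 -0.28761107  0.088     ] [ 0.49429859 -0.32793751  0.1       ] -86.4563020191719
rim [ 0.49640126 -0.33683786  0.02      ]
```

The balance and basket positions agree between methods. Before moving I'll check how close the furniture near the basket is (the red ring, the dark pole and the black box).

Run:
```python
from h import *
from scipy.spatial.transform import Rotation as R
S=cams.snapshot("scene");T=cams.snapshot("top")
print("cams",ray(S,(0,0))[0],ray(T,(0,0))[0])
print("red",two(S,(588,222),T,(461,183)))
print("pole",two(S,(505,290),T,(490,237)))
for z in(0,.1,.2):print("box",[onz(T,p,z)[:2].round(3) for p in((400,320),(455,300),(490,340),(440,370))])
print("tcp px",proj(T,r.get_state()["tool_pos"]),proj(S,r.get_state()["tool_pos"]))
print(R.from_quat(r.get_state()["eef_rot"]).as_matrix().round(3))
cv2.imwrite("pics/z2.png",cv2.resize(np.hstack([T["img"][150:400,380:600,::-1],S["img"][150:400,400:620,::-1]]),None,fx=1.8,fy=1.8))
```

```text
cams [-0.03781842 -0.56704989  1.04675266] [ 0.39401063 -0.03186761  1.01670637]
red (array([ 0.63709603, -0.4666149 ,  0.34035951]), np.float64(0.3429412756315818))
pole (array([ 0.53437347, -0.49065717,  0.19642799]), np.float64(0.18445883979719013))
box [array([ 0.278, -0.241]), array([ 0.332, -0.389]), array([ 0.233, -0.475]), array([ 0.157, -0.341])]
box [array([ 0.29 , -0.221]), array([ 0.338, -0.354]), array([ 0.249, -0.431]), array([ 0.18 , -0.311])]
box [array([ 0.301, -0.2  ]), array([ 0.345, -0.319]), array([ 0.265, -0.388]), array([ 0.204, -0.28 ])]
tcp px [607.17048508 383.58866359] [419.53630496 460.47547145]
[[ 0.95   0.312 -0.   ]
 [ 0.312 -0.95   0.   ]
 [ 0.    -0.    -1.   ]]
```

View pics/z2.png

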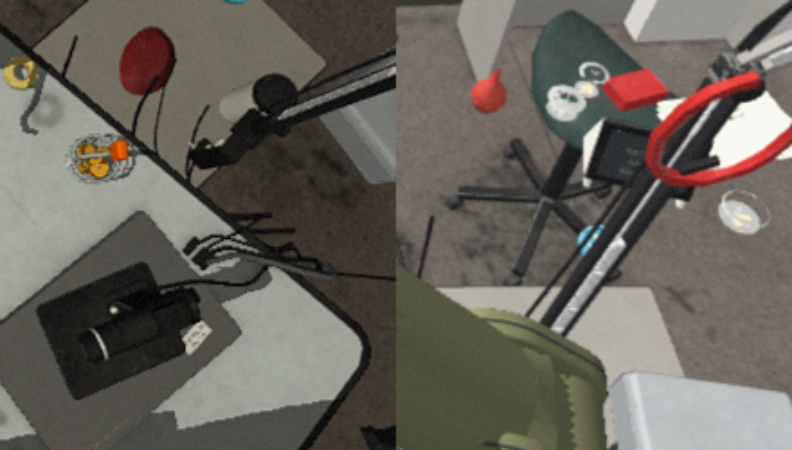

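Run:
```python
from h import *
S=cams.snapshot("scene");T=cams.snapshot("top")
def pl(s,a,b):
    c,d=ray(s,a);_,e=ray(s,b);n=np.cross(d,e);n/=np.linalg.norm(n);return c,n
c1,n1=pl(T,(533,219),(600,183))
def hit(p):
    c,d=ray(S,p);t=(c1-c)@n1/(d@n1);return c+t*d
for p in((491,328),(540,260),(591,189)):
    h=hit(p);print(h,proj(T,h))
```

```text
[ 0.553062   -0.57781565  0.12651342] [546.07145624 211.97653098]
[ 0.59053795 -0.58202597  0.36023435] [622.20301511 171.07002173]
[ 0.61868569 -0.58500709  0.53642515] [723.21553439 116.79463824]
```

```bash
python3 -m pendant '[[-1,[0,0,-50],[0,0,0]],[-1,[46,-20,0],[0,0,0]],[-1,[46,-20,0],[0,0,0]],[-1,[46,-20,0],[0,0,0]],[-1,[46,-20,0],[0,0,0]],[-1,[46,-20,0],[0,0,0]],[-1,[46,-20,0],[0,0,0]],[-1,[46,-20,0],[0,0,0]]]'
cat > g.py <<'E'
import sys
from h import *
from scipy.spatial.transform import Rotation as R
# usage: g.py x y z(tcp) yangle(deg of tool y axis)
x=[float(a) for a in sys.argv[1:]];s=r.get_state();M=R.from_quat(s["eef_rot"]).as_matrix()
print("t",s["clock"],"pos",s["tool_pos"].round(4),"F",s["contact_force"].round(2),"grip",s["finger_force"],s["opening"])
a=np.radians(x[3]);Y=np.array([np.cos(a),np.sin(a),0]);Z=np.array([0,0,-1.]);G=np.c_[np.cross(Y,Z),Y,Z]
print("shift mm",(M.T@(np.array(x[:3])-s["tool_pos"])*1e3).round(1),"turn",np.degrees(R.from_matrix(M.T@G).as_rotvec()).round(2))
E
python3 g.py .494 -.327 .2 -86.5
```

```text
clock: 1.5
tool_pos: [0.4582, -0.3594, 0.2889]
eef_rot: [0.987, 0.158, 0.0, 0.0]
contact_force: [0.6, -0.5, -0.0]
opening: 0.994
finger_force: 0.0
t 1.5 pos [ 0.4582 -0.3594  0.2889] F [ 0.65 -0.52 -0.02] grip 0.0 0.9944541594829385
shift mm [ 44.1 -19.7  88.9] turn [ 3.000e-02 -1.000e-02  1.465e+01]
```

```bash
python3 -m pendant '[[-1,[22,-10,0],[0,0,7.3]],[-1,[22,-10,0],[0,0,7.3]],[-1,[0,0,0],[0,0,0]]]'; python3 g.py .494 -.327 .2 -86.5
python3 - <<'E'
from h import *
S=cams.snapshot("scene");T=cams.snapshot("top")
z=lambda s,x,y:cv2.resize(s["img"][y:y+130,x:x+130,::-1],None,fx=3,fy=3,interpolation=cv2.INTER_CUBIC)
cv2.imwrite("pics/z3.png",np.hstack([z(T,370,170),z(S,310,210)]))
print(orange(S,(340,240,430,330)));print(orange(T,(410,205,475,260)))
E
```

```text
clock: 1.88
tool_pos: [0.4963, -0.3283, 0.2887]
eef_rot: [0.999, 0.034, 0.0, -0.0]
contact_force: [-0.5, -0.3, 0.8]
opening: 1.0
finger_force: 0.0
t 1.875 pos [ 0.4963 -0.3283  0.2887] F [-0.48 -0.33  0.75] grip 0.0 1.0002736681724878
shift mm [-2.3 -1.4 88.7] turn [-0.03 -0.06  0.37]
[(array([384.18181818, 276.75      ]), array([381, 271,   8,  13,  44], dtype=int32))]
[]
```

View pics/z3.png

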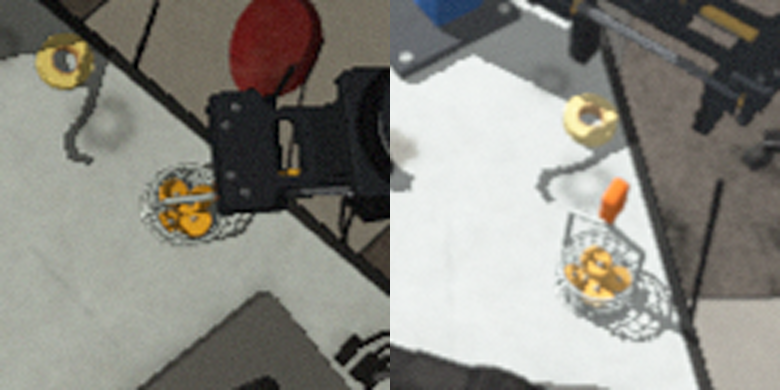

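The scene view now shows the whole basket. The grip is at (384,277) and the bail corners are near (369,281) and (394,295). The fingers stay clear above it.

Run:
```python
from h import *
S=cams.snapshot("scene")
a=onz(S,(369.3,281.3),.088);b=onz(S,(394.3,295),.088);d=b-a;print(a,b,(a+b)/2,np.linalg.norm(d),np.degrees(np.arctan2(d[1],d[0])))
print(onz(S,(384.7,277),.137))
```

```text
[ 0.48744871 -0.29203211  0.088     ] [ 0.4977702  -0.36102854  0.088     ] [ 0.49260946 -0.32653032  0.088     ] 0.06976417530013526 -81.49195004996001
[ 0.49497242 -0.32660615  0.137     ]
```

```bash
python3 -m pendant '[[-1,[-2,-1,40],[0,0,-2]],[-1,[0,0,40],[0,0,0]],[-1,[0,0,40],[0,0,0]],[-1,[0,0,35],[0,0,0]],[-1,[0,0,15],[0,0,0]],[0,[0,0,0],[0,0,0]],[1,[0,0,0],[0,0,0]],[1,[0,0,0],[0,0,0]]]' 15; python3 -m pendant '[[1,[0,0,0],[0,0,0]],[1,[0,0,0],[0,0,0]],[1,[0,0,0],[0,0,0]],[1,[0,0,0],[0,0,0]]]' 20; python3 g.py .494 -.327 .3 -84
```

```text
clock: 3.02
tool_pos: [0.4933, -0.3299, 0.1201]
eef_rot: [0.999, 0.048, 0.001, 0.001]
contact_force: [0.3, 0.6, -0.6]
opening: 0.683
finger_force: 0.0
clock: 3.52
tool_pos: [0.4926, -0.3293, 0.1188]
eef_rot: [0.999, 0.048, 0.0, 0.0]
contact_force: [0.3, -0.2, 0.7]
opening: 0.23
finger_force: 0.0
t 3.525 pos [ 0.4926 -0.3293  0.1188] F [ 0.33 -0.17  0.74] grip 0.0 0.23040789087518587
shift mm [   1.6   -2.2 -181.2] turn [ 0.   -0.   -0.44]
```

```bash
python3 -m pendant '[[1,[1,-2,0],[0,0,0]],[1,[0,0,0],[0,0,0]],[1,[0,0,0],[0,0,0]],[1,[0,0,0],[0,0,0]]]' 20; python3 -m pendant '[[1,[0,0,-10],[0,0,0]],[1,[0,0,-20],[0,0,0]],[1,[0,0,-30],[0,0,0]],[1,[0,0,-30],[0,0,0]],[1,[0,0,-30],[0,0,0]],[1,[0,0,-10],[0,0,0]],[1,[0,0,0],[0,0,0]],[1,[0,0,0],[0,0,0]]]' 25;python3 g.py .494 -.327 .368 -105.5
```

```text
clock: 4.03
tool_pos: [0.4929, -0.3273, 0.1186]
eef_rot: [0.999, 0.048, -0.0, -0.0]
contact_force: [-2.1, -0.3, 0.1]
opening: 0.162
finger_force: 20.0
clock: 5.03
tool_pos: [0.4924, -0.3267, 0.2473]
eef_rot: [0.999, 0.049, -0.001, -0.001]
contact_force: [-0.2, 0.0, -6.0]
opening: 0.155
finger_force: 25.0
t 5.025 pos [ 0.4924 -0.3267  0.2473] F [-0.16  0.05 -6.05] grip 24.987096979748458 0.1549200154234428
shift mm [   1.2    0.2 -120.7] turn [-0.07  0.16 21.06]
```

```bash
python3 -m pendant '[[1,[0,0,-18],[0,0,7]],[1,[0,0,-18],[0,0,7]],[1,[0,0,-17],[0,0,7]],[1,[0,0,0],[0,0,0]]]'; python3 g.py .4455 .040 .3 -105.5
python3 - <<'E'
from h import *
S=cams.snapshot("scene");T=cams.snapshot("top")
print(two(S,(303,117),T,(250,133)),onz(T,(235,172),.2),onz(T,(235,172),.35))
cv2.imwrite("pics/s4.png",np.hstack([S["img"][60:360,200:500,::-1],T["img"][60:360,180:480,::-1]]))
E
```

```text
clock: 5.52
tool_pos: [0.4939, -0.3274, 0.3017]
eef_rot: [0.991, -0.134, 0.001, 0.0]
contact_force: [0.2, 0.4, -6.9]
opening: 0.157
finger_force: 25.0
t 5.525 pos [ 0.4939 -0.3274  0.3017] F [ 0.2   0.44 -6.89] grip 24.988533589057624 0.15690332778951688
shift mm [-144.  -341.5    1.3] turn [ 0.04 -0.07  0.14]
(array([0.69104956, 0.12603251, 0.26939245]), np.float64(0.007232596570220112)) [0.61969304 0.17211792 0.2       ] [0.57824318 0.13465301 0.35      ]
```

View pics/s4.png

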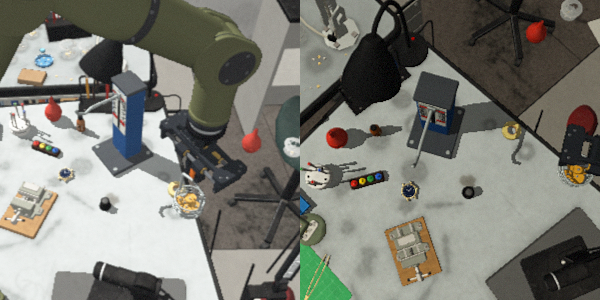

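The arm no longer blocks the hook in either view. I'll zoom in to refine its position.

Run:
```python
from h import *
S=cams.snapshot("scene");T=cams.snapshot("top")
z=lambda s,x,y:cv2.resize(s["img"][y:y+50,x:x+50,::-1],None,fx=8,fy=8,interpolation=cv2.INTER_CUBIC)
for n,s in(("S",S),("T",T)):
    for off,zz in((0,.248),(-.03,.268)):
        p=np.array([.6459,-.0154,0])-(.138-off)*np.array([.9636,-.267,0]);p[2]=zz;print(n,proj(s,p))
cv2.imwrite("pics/z5.png",np.hstack([z(S,270,140),z(T,282,185)]))
```

```text
S [284.7130821  172.01979338]
S [274.1484559  170.88847594]
T [297.53651589 215.86516019]
T [292.54349009 228.25247636]
```

View pics/z5.png

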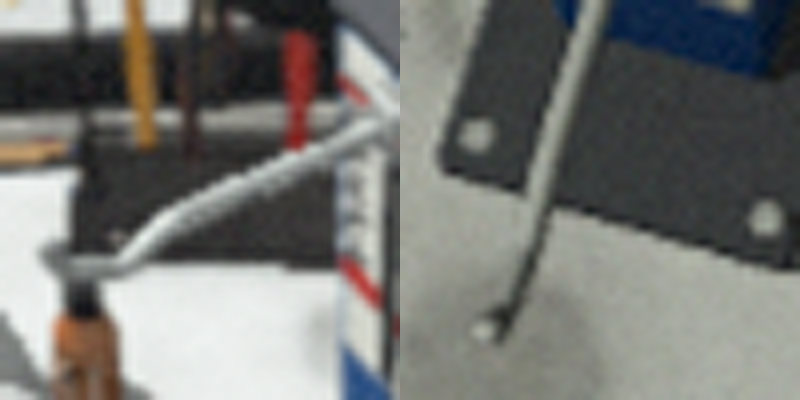

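Run:
```python
from h import *
S=cams.snapshot("scene");T=cams.snapshot("top")
t,e=two(S,(276.4,171.2),T,(292.7,226));print("tip",t,e)
b=np.array([.6459,-.0154]);d=b-t[:2];print(np.linalg.norm(d),np.degrees(np.arctan2(d[1],d[0])))
u=np.array([.9636,-.267]);q=t[:2]+.026*u;print("seat from tip",q,"from body",b-.138*u)
```

```text
tip [0.49007088 0.02918069 0.26244285] 0.0018252928506797795
0.16208069544448336 -15.965138563614751
seat from tip [0.51512448 0.02223869] from body [0.5129232 0.021446 ]
```

```bash
python3 -m pendant '[[1,[-8,-20,0],[0,0,0]],[1,[-20,-48,0],[0,0,0]],[1,[-22,-52,0],[0,0,0]],[1,[-22,-52,0],[0,0,0]],[1,[-22,-52,0],[0,0,0]],[1,[-22,-52,0],[0,0,0]],[1,[-20,-45,0],[0,0,0]],[1,[-8,-20,0],[0,0,0]]]' 30; python3 -m pendant '[[1,[0,0,0],[0,0,0]],[1,[0,0,0],[0,0,0]]]'; python3 g.py .514 .022 .3 -105.5
python3 - <<'E'
from h import *
S=cams.snapshot("scene");T=cams.snapshot("top")
z=lambda s,x,y:cv2.resize(s["img"][y:y+100,x:x+100,::-1],None,fx=4,fy=4,interpolation=cv2.INTER_CUBIC)
cv2.imwrite("pics/z6.png",np.hstack([z(S,225,115),z(T,240,190)]))
E
```

```text
clock: 6.82
tool_pos: [0.4446, 0.0433, 0.3017]
eef_rot: [0.991, -0.131, -0.0, -0.001]
contact_force: [1.6, -2.2, -7.1]
opening: 0.156
finger_force: 30.0
clock: 7.08
tool_pos: [0.4456, 0.0385, 0.3017]
eef_rot: [0.991, -0.135, 0.0, 0.0]
contact_force: [-0.1, -0.6, -6.2]
opening: 0.159
finger_force: 30.0
t 7.075 pos [0.4456 0.0385 0.3017] F [-0.13 -0.57 -6.16] grip 29.95013124542311 0.1585206353049238
shift mm [70.4 -2.4  1.7] turn [ 0.05 -0.03 -0.01]
```

View pics/z6.png

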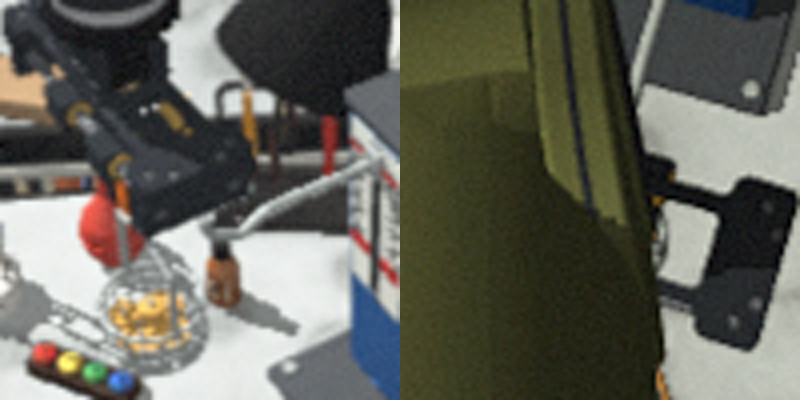

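The hook tip is at about (276,172) in the scene view. The bail stands in front of it with its bar above the tip.

```bash
python3 - <<'E'
from h import *
S=cams.snapshot("scene")
a=onz(S,(225+120/4,115+212/4),.271);b=onz(S,(225+172/4,115+258/4),.271);d=b-a;print(a,b,(a+b)/2,np.linalg.norm(d),np.degrees(np.arctan2(d[1],d[0])))
E
python3 -m pendant '[[1,[4,-1,0],[0,0,0]],[1,[5,-1,0],[0,0,0]],[1,[5,-0.4,0],[0,0,0]],[1,[5,0,0],[0,0,0]],[1,[5,0,0],[0,0,0]],[1,[5,0,0],[0,0,0]],[1,[5,0,0],[0,0,0]]]'; python3 g.py .514 .022 .3 -105.5
```

```text
[0.45662287 0.07071916 0.271     ] [0.45036531 0.0167859  0.271     ] [0.45349409 0.04375253 0.271     ] 0.05429506771271314 -96.61810486789162
clock: 8.1
tool_pos: [0.4791, 0.0329, 0.3017]
eef_rot: [0.991, -0.134, 0.0, 0.0]
contact_force: [-0.2, 1.2, -5.7]
opening: 0.156
finger_force: 30.0
t 8.1 pos [0.4791 0.0329 0.3017] F [-0.2   1.18 -5.72] grip 29.951465784106404 0.1560729515301357
shift mm [36.5  1.2  1.7] turn [ 0.01 -0.    0.06]
```

```bash
python3 -m pendant '[[1,[5,0.5,0],[0,0,0]],[1,[5,0.5,0],[0,0,0]],[1,[5,0,0],[0,0,0]],[1,[5,0,0],[0,0,0]],[1,[5,0,0],[0,0,0]],[1,[5,0,0],[0,0,0]],[1,[5,0,0],[0,0,0]],[1,[0,0,0],[0,0,0]]]'; python3 g.py .514 .022 .3 -105.5
python3 - <<'E'
from h import *
S=cams.snapshot("scene");T=cams.snapshot("top")
z=lambda s,x,y:cv2.resize(s["img"][y:y+100,x:x+100,::-1],None,fx=4,fy=4,interpolation=cv2.INTER_CUBIC)
cv2.imwrite("pics/z7.png",np.hstack([z(S,235,115),z(T,260,150)]))
E
```

```text
clock: 9.1
tool_pos: [0.5127, 0.0226, 0.3017]
eef_rot: [0.991, -0.135, 0.0, 0.0]
contact_force: [-0.0, -0.3, -6.3]
opening: 0.158
finger_force: 30.0
t 9.1 pos [0.5127 0.0226 0.3017] F [-0.02 -0.27 -6.31] grip 29.951012120582163 0.15792371620895682
shift mm [1.4 0.2 1.7] turn [-0.   -0.02  0.04]
```

View pics/z7.png

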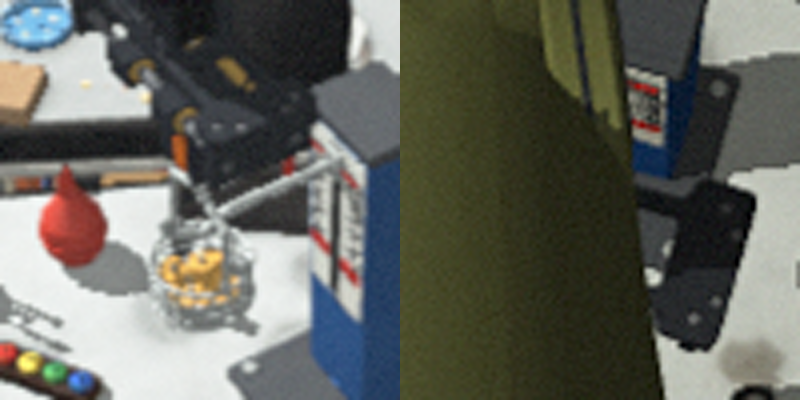

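The hook arm now passes through the bail, with the bar above the dip and no contact force. I'll lower it slowly.

```bash
python3 -m pendant '[[1,[0,0,3],[0,0,0]],[1,[0,0,3],[0,0,0]],[1,[0,0,3],[0,0,0]],[1,[0,0,3],[0,0,0]],[1,[0,0,3],[0,0,0]],[1,[0,0,3],[0,0,0]],[1,[0,0,3],[0,0,0]],[1,[0,0,3],[0,0,0]]]'; python3 -m pendant '[[1,[0,0,2],[0,0,0]],[1,[0,0,2],[0,0,0]],[1,[0,0,2],[0,0,0]],[1,[0,0,2],[0,0,0]],[1,[0,0,2],[0,0,0]],[1,[0,0,2],[0,0,0]],[1,[0,0,2],[0,0,0]],[1,[0,0,2],[0,0,0]]]';python3 g.py .514 .022 .266 -105.5
```

```text
clock: 10.2
tool_pos: [0.5123, 0.0227, 0.2775]
eef_rot: [0.991, -0.134, 0.0, 0.0]
contact_force: [1.1, -0.3, -6.3]
opening: 0.154
finger_force: 30.0
clock: 11.2
tool_pos: [0.5123, 0.0227, 0.2617]
eef_rot: [0.991, -0.134, 0.0, 0.0]
contact_force: [-0.9, 0.1, -5.9]
opening: 0.16
finger_force: 30.0
t 11.2 pos [0.5123 0.0227 0.2617] F [-0.89  0.13 -5.88] grip 29.951281948015094 0.15999053201567168
shift mm [ 1.8  0.3 -4.3] turn [-0.   -0.01  0.05]
```

```bash
python3 -m pendant '[[1,[0,0,2],[0,0,0]],[1,[0,0,2],[0,0,0]],[1,[0,0,2],[0,0,0]],[1,[0,0,2],[0,0,0]],[1,[0,0,2],[0,0,0]],[1,[0,0,2],[0,0,0]],[1,[0,0,2],[0,0,0]],[1,[0,0,2],[0,0,0]]]'; python3 -m pendant '[[1,[0,0,2],[0,0,0]],[1,[0,0,2],[0,0,0]],[1,[0,0,2],[0,0,0]],[1,[0,0,2],[0,0,0]],[1,[0,0,2],[0,0,0]],[1,[0,0,0],[0,0,0]],[1,[0,0,0],[0,0,0]],[1,[0,0,0],[0,0,0]]]';python3 - <<'E'
from h import *
f=[]
S=[cams.snapshot("scene") for _ in range(1)][0]
for i in range(8): f.append(r.get_state()["contact_force"]);cams.snapshot("scene")
print(np.mean(f,0),np.std(f,0))
z=lambda s,x,y:cv2.resize(s["img"][y:y+90,x:x+110,::-1],None,fx=6,fy=6,interpolation=cv2.INTER_CUBIC)
cv2.imwrite("pics/z8.png",z(S,255,130))
E
```

```text
clock: 12.2
tool_pos: [0.5123, 0.0228, 0.2456]
eef_rot: [0.991, -0.134, 0.0, 0.0]
contact_force: [0.1, 0.0, -4.2]
opening: 0.152
finger_force: 30.0
clock: 13.2
tool_pos: [0.5123, 0.0227, 0.2358]
eef_rot: [0.991, -0.134, 0.0, 0.0]
contact_force: [0.3, 0.0, -2.3]
opening: 0.154
finger_force: 30.0
[ 0.30326618  0.04392583 -3.26595825] [0.28034555 0.46878068 0.44765567]
```

View pics/z8.png

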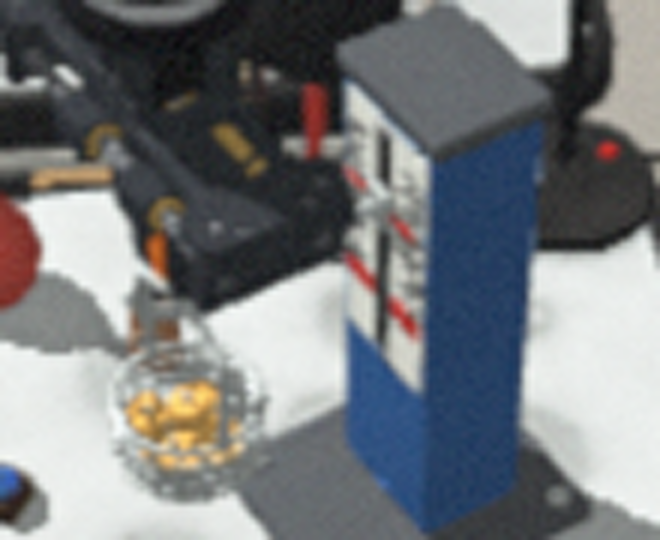

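The pointer is sinking along the plate and is still above the red band. The residual force of about 3.3 N corresponds to roughly 40 mm more.

```bash
python3 -m pendant '[[1,[0,0,2],[0,0,0]],[1,[0,0,2],[0,0,0]],[1,[0,0,2],[0,0,0]],[1,[0,0,2],[0,0,0]],[1,[0,0,2],[0,0,0]],[1,[0,0,2],[0,0,0]],[1,[0,0,2],[0,0,0]],[1,[0,0,2],[0,0,0]]]'; python3 -m pendant '[[1,[0,0,2],[0,0,0]],[1,[0,0,2],[0,0,0]],[1,[0,0,2],[0,0,0]],[1,[0,0,2],[0,0,0]],[1,[0,0,2],[0,0,0]],[1,[0,0,2],[0,0,0]],[1,[0,0,2],[0,0,0]],[1,[0,0,2],[0,0,0]]]'; python3 -m pendant '[[1,[0,0,0],[0,0,0]],[1,[0,0,0],[0,0,0]]]'
cat > f.py <<'E'
from h import *
f=[]
for i in range(25): f.append(np.r_[r.get_state()["contact_force"],r.get_state()["tool_pos"][2]]);cams.snapshot("scene")
print(np.mean(f,0).round(4),np.std(f,0).round(3))
E
python3 f.py
```

```text
clock: 14.65
tool_pos: [0.5123, 0.0227, 0.2196]
eef_rot: [0.991, -0.134, 0.0, 0.0]
contact_force: [-0.6, 0.8, -2.8]
opening: 0.156
finger_force: 30.0
clock: 15.65
tool_pos: [0.5123, 0.0227, 0.2036]
eef_rot: [0.991, -0.134, 0.0, 0.0]
contact_force: [0.3, 0.0, -1.0]
opening: 0.157
finger_force: 30.0
clock: 15.9
tool_pos: [0.5123, 0.0227, 0.2038]
eef_rot: [0.991, -0.134, 0.0, 0.0]
contact_force: [0.1, -0.7, -1.2]
opening: 0.158
finger_force: 30.0
[ 0.2653  0.3144 -0.9406  0.2037] [0.56  0.456 0.505 0.   ]
```

```bash
python3 -m pendant '[[1,[0,0,2],[0,0,0]],[1,[0,0,2],[0,0,0]],[1,[0,0,2],[0,0,0]],[1,[0,0,2],[0,0,0]],[1,[0,0,2],[0,0,0]],[1,[0,0,0],[0,0,0]],[1,[0,0,0],[0,0,0]],[1,[0,0,0],[0,0,0]]]'; python3 f.py;python3 f.py
```

```text
clock: 18.15
tool_pos: [0.5123, 0.0227, 0.1938]
eef_rot: [0.991, -0.134, 0.0, 0.0]
contact_force: [0.6, -0.0, -0.0]
opening: 0.157
finger_force: 30.0
[ 0.6246  0.0328 -0.0231  0.1937] [0.437 0.355 0.53  0.   ]
[ 0.7951  0.2814 -0.0191  0.1937] [0.369 0.509 0.447 0.   ]
```

```bash
python3 -m pendant '[[1,[0.5,0,0],[0,0,0]],[1,[0.5,0,0],[0,0,0]],[1,[0,0,0],[0,0,0]],[1,[0,0,0],[0,0,0]]]' 15; python3 f.py; python3 -m pendant '[[1,[0,0,0],[0,0,0]],[1,[0,0,0],[0,0,0]],[1,[0,0,0],[0,0,0]],[1,[0,0,0],[0,0,0]]]' 7;python3 -m pendant '[[1,[0,0,0],[0,0,0]],[1,[0,0,0],[0,0,0]],[1,[0,0,0],[0,0,0]],[1,[0,0,0],[0,0,0]]]' 3; python3 f.py
```

```text
clock: 21.15
tool_pos: [0.5125, 0.0226, 0.1935]
eef_rot: [0.991, -0.134, -0.001, 0.0]
contact_force: [-2.1, 1.4, 0.9]
opening: 0.155
finger_force: 15.0
[-3.1738  1.5706  0.0211  0.1936] [0.895 0.452 0.536 0.   ]
clock: 22.9
tool_pos: [0.5141, 0.0223, 0.1939]
eef_rot: [0.991, -0.135, 0.001, -0.0]
contact_force: [-0.2, 0.8, -0.1]
opening: 0.164
finger_force: 7.0
clock: 23.4
tool_pos: [0.5136, 0.0225, 0.1938]
eef_rot: [0.991, -0.134, 0.0, -0.0]
contact_force: [0.5, 1.3, 0.2]
opening: 0.158
finger_force: 3.0
[ 0.5979  1.0487 -0.1325  0.1937] [0.592 0.421 0.606 0.   ]
```

```bash
python3 -m pendant '[[0.66,[0,0,0],[0,0,0]],[0.64,[0,0,0],[0,0,0]],[0.62,[0,0,0],[0,0,0]],[0.6,[0,0,0],[0,0,0]],[0.55,[0,0,0],[0,0,0]],[0.5,[0,0,0],[0,0,0]],[0.4,[0,0,0],[0,0,0]],[0.3,[0,0,0],[0,0,0]]]' 3; python3 -m pendant '[[0,[0,0,0],[0,0,0]],[-0.2,[0,0,0],[0,0,0]],[-0.2,[0,0,0],[0,0,0]],[-0.2,[0,0,0],[0,0,0]],[-0.2,[0,0,0],[0,0,0]]]'; python3 f.py
python3 - <<'E'
from h import *
S=cams.snapshot("scene")
cv2.imwrite("pics/z9.png",cv2.resize(S["img"][120:220,245:365,::-1],None,fx=6,fy=6,interpolation=cv2.INTER_CUBIC))
E
```

```text
clock: 25.65
tool_pos: [0.5132, 0.0225, 0.1937]
eef_rot: [0.991, -0.134, 0.0, 0.0]
contact_force: [0.5, -0.0, -0.3]
opening: 0.345
finger_force: 0.0
clock: 26.28
tool_pos: [0.5132, 0.0225, 0.1937]
eef_rot: [0.991, -0.134, 0.0, 0.0]
contact_force: [0.6, -0.5, 0.5]
opening: 0.601
finger_force: 0.0
[-0.0939  0.1411 -0.0209  0.1937] [0.516 0.49  0.537 0.   ]
```

View pics/z9.png

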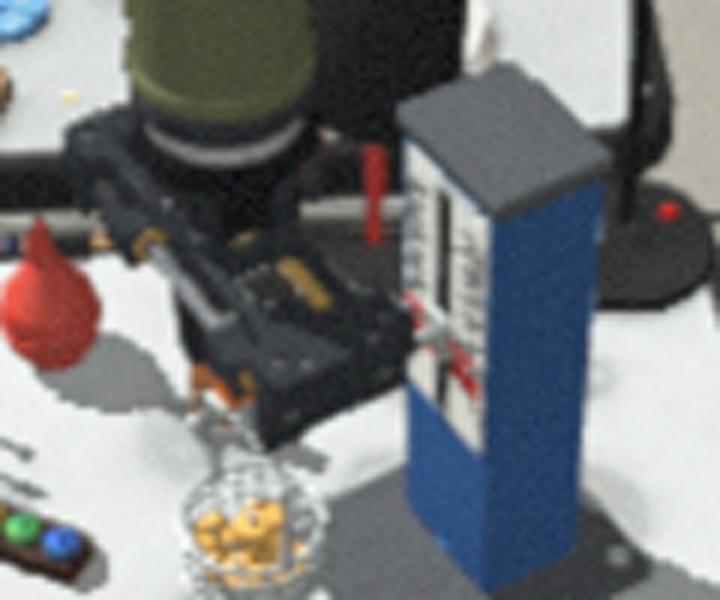

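The basket hangs on the hook with the fingers open around the grip and no contact force. I'll retreat straight up.

```bash
python3 -m pendant '[[-0.2,[0,0,-4],[0,0,0]],[-0.2,[0,0,-8],[0,0,0]],[-0.2,[0,0,-12],[0,0,0]],[-0.2,[0,0,-15],[0,0,0]],[-0.2,[0,0,-20],[0,0,0]],[-0.2,[0,0,-20],[0,0,0]],[-0.2,[0,0,-20],[0,0,0]],[-0.2,[0,0,-20],[0,0,0]]]'; python3 -m pendant '[[-0.2,[0,0,-20],[0,0,0]],[-0.2,[0,0,-10],[0,0,0]],[-0.2,[0,0,0],[0,0,0]],[-0.2,[0,0,0],[0,0,0]],[-0.2,[0,0,0],[0,0,0]],[-0.2,[0,0,0],[0,0,0]],[-0.2,[0,0,0],[0,0,0]],[-0.2,[0,0,0],[0,0,0]]]';python3 - <<'E'
from h import *
S=cams.snapshot("scene");print([ (o[0].round(2),o[1][4]) for o in orange(S,(250,150,320,230))])
for i in range(20):cams.snapshot("top")
S=cams.snapshot("scene");print([ (o[0].round(2),o[1][4]) for o in orange(S,(250,150,320,230))])
cv2.imwrite("pics/z10.png",cv2.resize(S["img"][120:230,245:365,::-1],None,fx=5,fy=5,interpolation=cv2.INTER_CUBIC))
E
```

```text
clock: 28.58
tool_pos: [0.5132, 0.0224, 0.3143]
eef_rot: [0.991, -0.134, 0.001, -0.0]
contact_force: [-0.9, 0.0, 0.2]
opening: 0.603
finger_force: 0.0
clock: 29.58
tool_pos: [0.5132, 0.0224, 0.3426]
eef_rot: [0.991, -0.134, -0.0, 0.0]
contact_force: [0.8, 0.5, -0.8]
opening: 0.6
finger_force: 0.0
[(array([284.33, 180.37]), np.int32(52))]Traceback (most recent call last):
  File "<stdin>", line 3, in <module>
ValueError: 200 camera calls are used up
```

I've used up the camera calls. The last reading put the grip at (284.3,180.4), so I'll check that against the expected hanging position, wait for it to settle and hand in.

```bash
for i in 1 2 3; do python3 -m pendant '[[-0.2,[0,0,0],[0,0,0]],[-0.2,[0,0,0],[0,0,0]],[-0.2,[0,0,0],[0,0,0]],[-0.2,[0,0,0],[0,0,0]],[-0.2,[0,0,0],[0,0,0]],[-0.2,[0,0,0],[0,0,0]],[-0.2,[0,0,0],[0,0,0]],[-0.2,[0,0,0],[0,0,0]]]' | head -1; done
python3 - <<'E'
from h import *
K=np.array([[434.48,0,315.9],[0,434.48,189.76],[0,0,1]]);M=np.array([[.6646,-.7471,.0094,-.4084],[.5437,.4922,.6798,-.4119],[-.5125,-.4466,.7334,-1.0403],[0,0,0,1]])
print(proj(dict(camera_matrix=K,camera_from_world=M),np.array([.514,.022,.248-.074+.037])))
print(r.finish_job())
E
```

```text
clock: 31.38
clock: 32.38
clock: 33.38
[285.43683161 181.57583835]
the job is handed in; nothing more can be done
None
```

The job is handed in at about 33 s of the 58 s. The basket hangs on the hook with the fingers clear, and my last camera fix put its grip within 2 px of the expected hanging position. I ran out of camera calls, so I couldn't confirm by picture that it was completely still.

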